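Shut and pin a stock tote for the rack

TASK

Get the open stock tote ready to go back on the rack: push its stiff blue lid fully shut, then take the orange-handled locking pin from the wooden block and put it down through the eye in the lid's yellow tab and the steel catch below it, until its collar sits flush on the tab. Leave the blue-handled pin, the carton, the pink jug and the metal pot where they are.

Things in the scene. Friction and masses are not known exactly. Their poses are not given: they have to be found in the camera images.
- tote: Grey plastic open-topped tote, fixed to the bench, 220 (x) x 260 (y) x 130 mm high. Origin: centre of its underside; z up; +x points from the hinge side to the side with the clasp. The steel catch (a 50 x 50 x 10 mm plate) sticks out of its +x wall just below the rim.
- lid (a joint): Hinge of the flat blue lid (230 mm from hinge to free edge, 270 mm wide, 10 mm thick) in rad: 0 = fully shut and level, growing as the free edge rises; starts between about 0.35 and 0.75. The friction hinge is stiff: the lid stays wherever it is left and needs about 2 to 4 N of push on its pad. No latch or spring.
- lid_hinge (a point): Point on the lid's hinge axis, at its middle: at (-115, 0, 130) mm in the tote's frame, in the plane of the lid's underside. The axis is parallel to the tote's y.
- lid_pad (a point): Centre of the black rubber pressing pad (60 x 80 mm) on the lid's upper face, 190 mm from the hinge axis along the lid and 10 mm above the lid's underside. Moves with the lid; its z is the lid's normal.
- lid_eye (a point): Centre of the round eye (13 mm diameter, right through) at the upper face of the yellow tab on the lid's free edge. Tab: 50 mm wide, 8 mm thick, reaching 45 mm past the edge. Eye: 250 mm from the hinge axis along the lid, 8 mm above the plane of the lid's underside. Moves with the lid; z is the tab's normal. Lid shut: at (135, 0, 138) mm in the tote's frame.
- catch_hole (a point): Centre of the mouth of the round hole through the fixed steel catch plate: 13 mm in diameter, 10 mm deep, open below, at (135, 0, 128) mm in the tote's frame. With the lid shut the eye is exactly above it with a 2 mm gap between tab and catch.
- pin_block: Light wooden block 140 (x) x 60 (y) x 60 mm high, fixed to the bench, left or right of the tote. Origin: centre of its underside. Two sockets 12 mm in diameter, 50 mm deep, at x = -40 and +40 mm on its top; each holds one pin, upright, its collar resting on the block.
- pin_orange: Locking pin, loose, about 80 g: steel shank 10 mm in diameter, 45 mm long, the last 8 mm tapered to 4 mm; collar 26 mm in diameter, 5 mm thick; above it an orange round handle 18 mm in diameter, ending 35 mm above the collar's underside. Origin: centre of the collar's underside; z up along the handle, shank to -z. Starts upright in either socket of the block.
- pin_tip (a point): Lower end of the orange pin's shank, 45 mm below its origin.
- pin_blue: A shorter pin (shank 22 mm), otherwise like the orange one but with a blue handle; stands in the block's other socket. Leave it alone.
- carton: Taped brown carton 110 x 90 x 60 mm, loose, on the other side of the tote from the pin block. Origin: centre of its underside.
- jug: Pink plastic jug 70 x 110 mm, 180 mm high with its white cap, loose. Origin: centre of its underside.
- pot: Small aluminium bowl, 110 mm in diameter and 60 mm high, loose. Origin: centre of its underside.

How it is judged:
By the outcome, as a careful person would: the job done as asked, in the order asked, and still so for the second after the job is handed in, with the robot touching nothing.
It also fails if it takes over 64 s, if anything falls off the work surface, if the arm or the gripper's body presses on something with over 40 N, if the wrist force passes 120 N, or if a joint passes its speed limit or range.

ROBOT

A 6-joint arm with a two-finger parallel gripper is mounted at the origin on the work surface. World frame = base frame: x ahead of the robot, y to its left, z up, the work surface at z = 0. Lengths are in m, angles in rad, forces in N, time in s.
With the tool pointing down it reaches from about 0.4 to 0.825 m from the base axis. Payload 7 kg.
Tool frame: the origin (TCP) lies at the centre of the arm's flange, where the gripper is bolted on; the fingertips stand 178 mm ahead of it and the grasp point (between the pads) lies 159 mm ahead of it; y points along the fingers, x is the direction in which the jaws open and shut, and the axes are right-handed (so a half turn about y gives the same grasp; the last joint's range is limited). The gripper opens to 88 mm and grips with 3 to 60 N. Pads are 19 mm wide; open, the fingers measure 130 mm over their backs; the gripper's body (78 mm by 193 mm) begins 47 mm behind the grasp point.
Start: joints at [-0.941, 0.359, 0.012, 0, -1.224, -0.288], TCP at [0.226, -0.636, 0.405] pointing down, gripper open.
Joint ranges: [-3.07, 3.07], [-1.43, 2.12], [-1.02, 1.25], [-3.03, 1.67], [-3.05, -0], [-3.03, 3.03]. Speed limits (rad/s): [2.39, 2.39, 3.01, 3.14, 3.14, 3.14].

INTERFACE

Orientations are given as a unit quaternion [x, y, z, w].
In Python, from plant import env gives the robot as it stands.
- The arm moves only by the tool play_rows, never from a script. Its argument "motion" is a list that holds one entry, the list of rows, each a list of 7 numbers: the opening, from 0 (shut) to 1 (fully open), then the shift along the tool's x, y, z in mm, then the turn, a rotation vector about the tool's x, y, z in degrees. In form: [[[fingers, tx, ty, tz, wx, wy, wz], ...]]. A call has exactly 8 rows; each row is the pose to reach, as a shift and turn from the pose commanded when the call began, along the tool's axes at that moment; what a row does not reach only later rows make up. A row lasts 1/8 s, in which the tool goes at most 62.5 mm and 10.7 degrees, less where a joint would pass 70% of its speed; a pose out of reach is approached as far as the arm can. A call with a gripper value outside its range is refused whole. The fingers move at their own pace and stop on an object; the grip force is fixed at half the most. Time passes only in rows, so rows that repeat a pose let the fingers close, or fill a call up. It gives the time, the measured TCP pose, the force and the opening at its end, in the units of the state.
- env.sense(): the state, without advancing time (a new reading comes with each control period).
- env.read_camera(name): name is "scene" or "side" or "wrist"; returns (picture, depth): 400x640x3 uint8, blue, green, red; 400x640 float32, m along the optical axis (not along the pixel's ray), 0 where there is no reading.
- env.camera_info(name): a dict with "vfov" (degrees; the focal length in pixels is half the picture's height over the tangent of half this angle, whatever the lens; pixels are square), "cx", "cy" (the principal point, pixels), "k1" (the pictures are not rectified: a ray, as slopes to the right and down, at radius r is drawn at 1 + k1 r^2 times it, then the intrinsics apply), "extrinsics" (4x4, takes a point from camera to world coordinates); the wrist camera has in their place "hand_eye" (4x4, takes a point from camera to tool coordinates, whose origin is the TCP and whose axes are the tool frame's). Camera axes: x right, y down, z forward; pixel columns grow to the right and rows downward; lengths in m; the calibration is good to about 2 mm. A picture is of the moment at which its call begins: read the wrist's pose just before it. camera_info takes no time and is no camera call.
- env.hand_in(): hands the job in, once; it reports no verdict.
The state is a dict: "clock": time; "joint_pos": joint angles; "qd": joint speeds; "joint_efforts": joint torques, N m; "tcp_pos": TCP position; "eef_rot": TCP orientation; "ft_force": force on the tool from outside, world axes, zero at the start; "wrist_torque": the same for the moment, N m; "finger_gap": finger opening in m.
Only numpy, scipy, OpenCV 4.12 (cv2) and the standard library are available. Lean on these libraries where they do the work, as an engineer would, in place of code of your own. Each camera call takes 0.05 s, during which the arm holds its last target.

## Working session

There is one attempt and no reset: what is moved stays moved. The work goes in short steps, Python scripts to look and compute and a tool call to move; the robot and the scene stay as the last step left them, time stands still between calls to the robot, and variables do not carry over. Pictures are saved under pics/ and viewed, and the job is handed in when it is done.

Besides the shell and the picture viewer there is one more tool, called after "Emit:" by a JSON object that holds its "name" and its "arguments", one argument or row to a line. play_rows: Moves the arm, as the interface text tells. Its arguments: {"type":"object","properties":{"motion":{"type":"array"}},"required":["motion"]}

```bash
ls; mkdir -p pics; cat > h.py <<'E'
import numpy as np, cv2, json
from scipy.spatial.transform import Rotation as R
from plant import env
def T(s):
    M=np.eye(4); M[:3,:3]=R.from_quat(s["eef_rot"]).as_matrix(); M[:3,3]=s["tcp_pos"]; return M
def snap(name,fn):
    s=env.sense(); p,d=env.read_camera(name); i=env.camera_info(name)
    E=np.array(i["extrinsics"]) if "extrinsics" in i else T(s)@np.array(i["hand_eye"])
    cv2.imwrite(f"pics/{fn}.png",p); np.savez(f"{fn}.npz",p=p,d=d,E=E,f=200/np.tan(np.radians(i["vfov"])/2),cx=i["cx"],cy=i["cy"],k1=i["k1"])
class V:
    def __init__(s,fn):
        z=np.load(fn+".npz"); s.p=z["p"]; s.d=z["d"]; s.E=z["E"]; s.f=float(z["f"]); s.k1=float(z["k1"])
        s.K=np.array([[s.f,0,float(z["cx"])],[0,s.f,float(z["cy"])],[0,0,1]])
    def slope(s,uv):
        return cv2.undistortPoints(np.array(uv,float).reshape(-1,1,2),s.K,np.array([s.k1,0,0,0,0.])).reshape(-1,2)
    def ray(s,uv):
        q=s.slope(uv); q=np.c_[q,np.ones(len(q))]@s.E[:3,:3].T
        return s.E[:3,3],q/np.linalg.norm(q,axis=1)[:,None]
    def plane(s,uv,z):
        o,d=s.ray(uv); return o+d*((z-o[2])/d[:,2])[:,None]
    def depth(s,uv):
        uv=np.array(uv).reshape(-1,2); q=s.slope(uv); zz=s.d[uv[:,1].astype(int),uv[:,0].astype(int)]
        return (np.c_[q,np.ones(len(q))]*zz[:,None])@s.E[:3,:3].T+s.E[:3,3]
    def proj(s,P):
        P=np.array(P,float).reshape(-1,3); Q=(P-s.E[:3,3])@s.E[:3,:3]
        return cv2.projectPoints(Q,np.zeros(3),np.zeros(3),s.K,np.array([s.k1,0,0,0,0.]))[0].reshape(-1,2)
def tri(o1,d1,o2,d2):
    A=np.c_[d1,-d2]; t=np.linalg.lstsq(A,o2-o1,rcond=None)[0]
    a=o1+t[0]*d1;b=o2+t[1]*d2; return (a+b)/2,np.linalg.norm(a-b)
E
python3 - <<'E'
from h import *
for n in ["scene","side","wrist"]: snap(n,n+"0"); i=env.camera_info(n); print(n,i)
print(env.sense())
E
```

```text
pics
scene {'vfov': 57.23143393148781, 'cx': 325.49409518511754, 'cy': 197.5268180404972, 'k1': -0.03966301484422008, 'extrinsics': array([[ 0.27116678,  0.6790674 , -0.68215544,  1.12642056],
       [ 0.96251799, -0.19518028,  0.18831828, -0.17774878],
       [-0.00526248, -0.70765255, -0.70654099,  0.70981077],
       [ 0.        ,  0.        ,  0.        ,  1.        ]])}
side {'vfov': 43.33052938326898, 'cx': 324.1797033390471, 'cy': 203.58110429026567, 'k1': -0.13895291623505468, 'extrinsics': array([[-0.43728894, -0.6412024 ,  0.63058534, -0.19454701],
       [-0.89920121,  0.32318613, -0.29493712,  0.36555016],
       [-0.01468204, -0.69599584, -0.71789569,  0.9798705 ],
       [ 0.        ,  0.        ,  0.        ,  1.        ]])}
wrist {'vfov': 68.24407935649697, 'cx': 319.29209489820084, 'cy': 203.0957032612313, 'k1': 0.004497296784635461, 'hand_eye': array([[ 9.99999785e-01, -6.49717859e-04,  9.24977551e-05,
         7.31011556e-04],
       [-2.50857719e-04, -2.48190902e-01,  9.68711109e-01,
         2.05272000e-02],
       [-6.06431807e-04, -9.68710924e-01, -2.48191012e-01,
         6.61309694e-02],
       [ 0.00000000e+00,  0.00000000e+00,  0.00000000e+00,
         1.00000000e+00]])}
{'clock': 0.15, 'joint_pos': array([-9.40874358e-01,  3.59221640e-01,  1.12892536e-02, -2.48158687e-04,
       -1.22410140e+00, -2.88063433e-01]), 'qd': array([ 0.00017441, -0.00137277,  0.00310854, -0.0002654 ,  0.00045936,
        0.0003735 ]), 'joint_efforts': array([-2.08248515e-03, -5.83274925e+01,  2.93289113e+01,  7.00119808e+00,
        8.72194476e-03, -1.09806779e-04]), 'tcp_pos': array([ 0.22621287, -0.63582003,  0.40394808]), 'eef_rot': array([ 0.40730085,  0.57796373, -0.57752688, -0.40807676]), 'ft_force': array([-0.14457617,  0.67843005,  0.59028468]), 'wrist_torque': array([0.00039515, 0.03415355, 0.06465714]), 'finger_gap': 0.08790402365073552}
```

View images.

View pics/scene0.png

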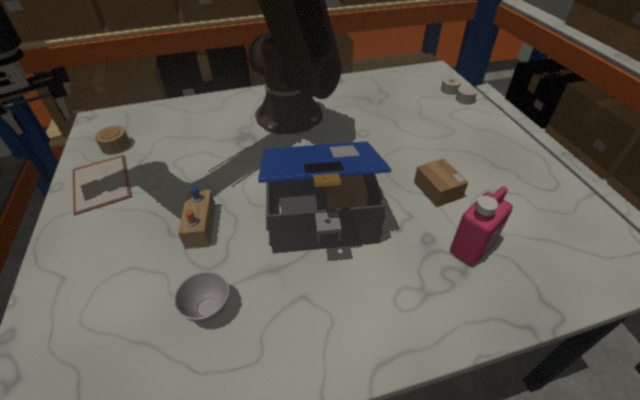

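View pics/side0.png

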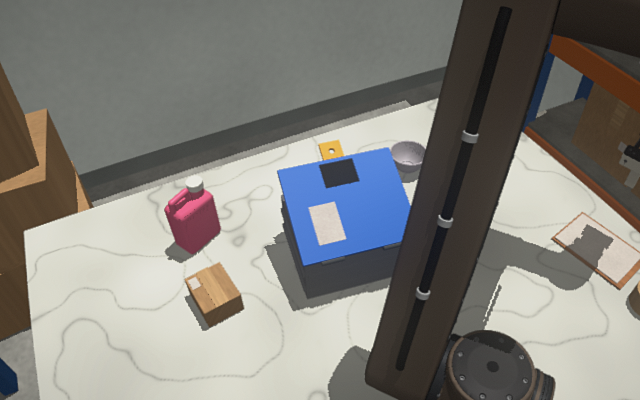

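View pics/wrist0.png

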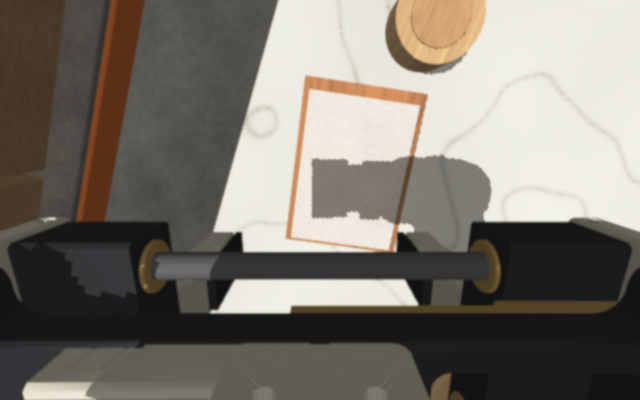

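```bash
python3 - <<'E'
from h import *
s=env.sense(); print(T(s).round(3))
for n in ["scene0","side0"]:
    v=V(n); h=cv2.cvtColor(v.p,cv2.COLOR_BGR2HSV)
    for name,lo,hi in [("orange",(5,150,120),(18,255,255)),("yellow",(20,140,120),(35,255,255)),("blue",(95,120,60),(125,255,255))]:
        m=cv2.inRange(h,lo,hi); N,L,S,C=cv2.connectedComponentsWithStats(m)
        for k in range(1,N):
            if S[k,4]>40: print(n,name,S[k],C[k].round(1))
    print((v.d>0).mean())
E
```

```text
[[-0.335 -0.001 -0.942  0.226]
 [ 0.942  0.001 -0.335 -0.636]
 [ 0.001 -1.     0.     0.404]
 [ 0.     0.     0.     1.   ]]
scene0 blue [ 259  142  131   40 3077] [316.8 161.7]
0.99593359375
side0 yellow [319 141  24  18 272] [330.7 149.3]
side0 blue [523  52  31  79 563] [539.5  88.2]
side0 blue [ 278  148  133  119 9214] [347.9 205.7]
side0 blue [  0 359  18  31 289] [  7.7 375.3]
0.99594921875
```

```bash
python3 - <<'E'
from h import *
v=V("scene0"); 
a=cv2.resize(v.p[170:270,160:240],None,fx=5,fy=5,interpolation=cv2.INTER_CUBIC)
b=cv2.resize(v.p[140:270,250:400],None,fx=3.8,fy=3.84,interpolation=cv2.INTER_CUBIC)[:500,:400]
cv2.imwrite("pics/z1.png",np.hstack([np.clip(a*1.8,0,255).astype(np.uint8)[:498],np.zeros((498,0,3),np.uint8)]))
cv2.imwrite("pics/z2.png",cv2.resize(np.clip(v.p[135:270,250:400]*1.8,0,255).astype(np.uint8),None,fx=4,fy=4,interpolation=cv2.INTER_CUBIC))
s=V("side0")
def r(v,uv): return v.depth(uv).round(3)
print("tote corners rim/other", r(v,[(268,215),(381,208),(278,240),(377,235),(328,217),(329,232)]))
print("block", r(v,[(197,240),(190,238),(205,240),(196,205),(190,215),(196,190),(184,230),(210,195)]))
print("bowl",r(v,[(203,296),(177,296),(229,294)]),"jug",r(v,[(485,205),(470,240)]),"carton",r(v,[(440,180)]))
# lid plane from side
h=cv2.cvtColor(s.p,cv2.COLOR_BGR2HSV); m=cv2.inRange(h,(95,120,60),(125,255,255)); m[:,:270]=0;m[:,415:]=0
m=cv2.erode(m,np.ones((5,5)))
y,x=np.nonzero(m); P=s.depth(np.c_[x,y]); c=P.mean(0); u,S,Vt=np.linalg.svd(P-c,full_matrices=False); print("lid",c,Vt[2],S/np.sqrt(len(P)))
h=cv2.cvtColor(v.p,cv2.COLOR_BGR2HSV); m=cv2.inRange(h,(95,120,60),(125,255,255)); m=cv2.erode(m,np.ones((3,3))); m[:140]=0;m[190:]=0;m[:,:255]=0
y,x=np.nonzero(m); P=v.depth(np.c_[x,y]); c=P.mean(0); u,S,Vt=np.linalg.svd(P-c,full_matrices=False); print("lid",c,Vt[2],S/np.sqrt(len(P)))
E
```

```text
tote corners rim/other [[ 0.585 -0.156  0.131]
 [ 0.626  0.087  0.124]
 [ 0.589 -0.143  0.046]
 [ 0.625  0.087  0.029]
 [ 0.623 -0.034  0.129]
 [ 0.657 -0.041  0.12 ]]
block [[ 0.523 -0.328  0.03 ]
 [ 0.521 -0.341  0.04 ]
 [ 0.526 -0.31   0.028]
 [ 0.435 -0.32   0.059]
 [ 0.501 -0.327  0.095]
 [ 0.418 -0.311  0.093]
 [ 0.509 -0.35   0.058]
 [ 0.4   -0.286  0.052]]
bowl [[ 0.666 -0.325  0.011]
 [ 0.681 -0.367  0.054]
 [ 0.672 -0.271  0.003]] jug [[0.722 0.269 0.177]
 [0.734 0.256 0.083]] carton [[0.521 0.303 0.061]]
lid [ 0.47606384 -0.01059309  0.18189961] [-0.12536218  0.15849917 -0.97936834] [0.08232068 0.06886353 0.04888538]
lid [ 0.51588899 -0.03358629  0.19695929] [ 0.48847375 -0.09816155 -0.86703962] [0.08637262 0.07913196 0.0130072 ]
```

View pics/z1.png

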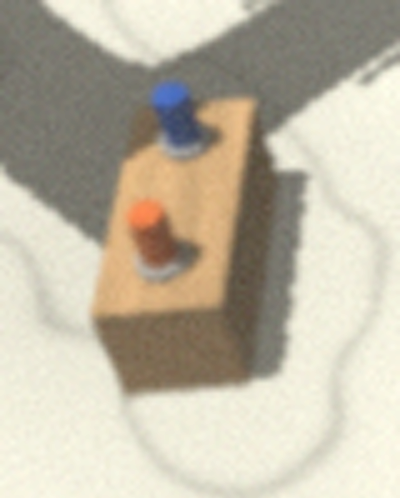

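View pics/z2.png

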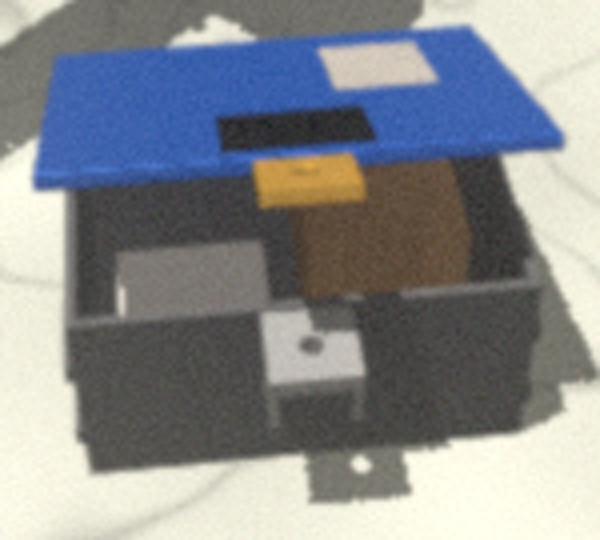

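```bash
python3 - <<'E'
from h import *
v=V("scene0"); s=V("side0")
print("hole",v.plane([(328,221)],.128)); 
P=v.plane([(267.5,215.5),(385,206.8)],.130); print("rim front",P,np.degrees(np.arctan2(*(P[1]-P[0])[[1,0]]))-90, np.linalg.norm(P[1]-P[0]))
a=cv2.resize(np.clip(s.p[135:275,270:420]*1.5,0,255).astype(np.uint8),None,fx=4,fy=4,interpolation=cv2.INTER_CUBIC); cv2.imwrite("pics/z3.png",a)
# block
P=v.plane([(184,206),(160+97/5,170+310/5),(160+222/5,170+305/5),(160+255/5,170+100/5)],.06);print("block top",P)
for n,uv,z in [("or top",(189.6,212.6),.095),("or collar",(160+158/5,170+268/5),.06),("bl top",(160+171/5,170+97/5),.095),("bl col",(160+183/5,170+149/5),.06)]: print(n,v.plane([uv],z))
E
```

```text
hole [[ 0.63366088 -0.03660999  0.128     ]]
rim front [[ 0.58472111 -0.15715295  0.13      ]
 [ 0.63008299  0.09387089  0.13      ]] -10.243232816379447 0.25508953596388534
block top [[ 0.43090528 -0.34897618  0.06      ]
 [ 0.51431634 -0.35999235  0.06      ]
 [ 0.52714646 -0.3035695   0.06      ]
 [ 0.39106656 -0.28078657  0.06      ]]
or top [[ 0.49374499 -0.3273469   0.095     ]]
or collar [[ 0.49557127 -0.33190239  0.06      ]]
bl top [[ 0.4169768  -0.31505644  0.095     ]]
bl col [[ 0.41736388 -0.31796711  0.06      ]]
```

View pics/z3.png

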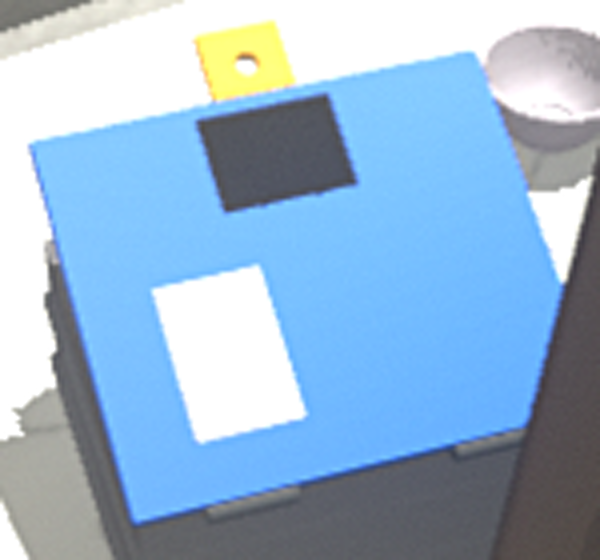

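```bash
cat >> h.py <<'E'
def vrot(deg): # desired R for tool x yaw angle deg, tool down
    a=np.radians(deg); x=np.array([np.cos(a),np.sin(a),0]); y=np.array([0,0,-1.]); return np.c_[x,y,np.cross(x,y)]
def move(p,yaw=None,Rw=None):
    "tool-frame row to reach world TCP p, tool-x yaw (deg)"
    M=T(env.sense()); Rd=vrot(yaw) if Rw is None else Rw
    t=M[:3,:3].T@(np.array(p)-M[:3,3])*1000; w=R.from_matrix(M[:3,:3].T@Rd).as_rotvec(degrees=True)
    print("row",t.round(1),w.round(2))
E
python3 - <<'E'
from h import *
v=V("scene0"); s=V("side0")
def t2(a,b):
    o1,d1=v.ray([a]);o2,d2=s.ray([b]); return tri(o1,d1[0],o2,d2[0])
e=t2((326,177.5),(331.5,151)); p=t2((324.2,167.5),(339.2,173)); print("eye",e,"pad",p)
# lid corners free edge right/left
print(t2((391,171),(277.5,171)))
hi=np.array([.388,.0075,.13]); 
for q in (e[0],p[0]):
    d=q-hi; print(np.hypot(d[0],d[1]),d[2],np.arctan2(d[2],np.hypot(d[0],d[1])))
move([.50,-.2,.5],80)
E
```

```text
eye (array([ 0.60945113, -0.03289102,  0.22916966]), np.float64(0.0015742617426218273)) pad (array([ 0.55484233, -0.02320225,  0.20840797]), np.float64(0.0017595623756434925))
(array([0.61451968, 0.10244531, 0.21805475]), np.float64(0.0012637039352854007))
0.22510450193039433 0.0991696579732865 0.4149670870790187
0.16964371410072232 0.07840797191795734 0.4329464337323324
row [ 319.   -95.7 -404. ] [-0.03 29.58  0.07]
```

```bash
python3 - <<'E'
from h import *
move([.226,-.636,.47],80)
move([.40,-.30,.47],80)
move([.556,-.0235,.47],80)
E
```

```text
row [ -0.  -66.1   0.3] [-0.03 29.58  0.07]
row [ 258.2  -65.8 -276.3] [-0.03 29.58  0.07]
row [ 466.5  -65.5 -515.9] [-0.03 29.58  0.07]
```

Emit:
{"name": "play_rows", "arguments": {
  "motion": [
    [[0, 0, -62, 0, 0, 9.9, 0], [0, 40, -66, -43, 0, 19.8, 0], [0, 80, -66, -86, 0, 29.6, 0], [0, 120, -66, -129, 0, 29.6, 0], [0, 160, -66, -172, 0, 29.6, 0], [0, 200, -66, -215, 0, 29.6, 0], [0, 240, -66, -258, 0, 29.6, 0], [0, 280, -66, -301, 0, 29.6, 0]]
  ]
}}

```text
clock: 1.15
tcp_pos: [0.4163, -0.2694, 0.4707]
eef_rot: [0.542, 0.455, -0.454, -0.542]
ft_force: [1.0, -0.5, -0.6]
finger_gap: 0.013
```

```bash
python3 - <<'E'
from h import *
print(env.sense()["tcp_pos"]);move([.556,-.0235,.45],80);move([.556,-.0235,.40],80)
E
```

```text
[ 0.41633692 -0.26941591  0.47071799]
row [266.5  20.8 -94.7] [ 0.02 -0.02  0.  ]
row [266.5  70.8 -94.7] [ 0.02 -0.02  0.  ]
```

Emit:
{"name": "play_rows", "arguments": {
  "motion": [
    [[0, 55, 0, -20, 0, 0, 0], [0, 110, 0, -40, 0, 0, 0], [0, 165, 0, -60, 0, 0, 0], [0, 220, 0, -80, 0, 0, 0], [0, 266, 10, -95, 0, 0, 0], [0, 266, 40, -95, 0, 0, 0], [0, 266, 60, -95, 0, 0, 0], [0, 266, 70, -95, 0, 0, 0]]
  ]
}}

```text
clock: 2.15
tcp_pos: [0.5555, -0.0257, 0.3993]
eef_rot: [-0.541, -0.454, 0.455, 0.542]
ft_force: [-0.1, 0.5, 0.3]
finger_gap: 0.0003
```

```bash
python3 - <<'E'
from h import *
s=env.sense();print(s["tcp_pos"],s["finger_gap"],s["ft_force"]);snap("scene","sc1")
v=V("sc1");cv2.imwrite("pics/z4.png",cv2.resize(np.clip(v.p[60:270,200:440]*1.8,0,255).astype(np.uint8),None,fx=3,fy=2.8))
move([.560,-.024,.385],80);move([.575,-.0265,.318],80)
E
```

```text
[ 0.55551593 -0.02570177  0.39929422] 0.00034083343393524583 [-0.12443818  0.47581825  0.30728483]
row [ 2.6 13.6 -4.2] [-0.14 -0.03 -0.04]
row [  2.8  80.6 -19.6] [-0.14 -0.03 -0.04]
```

View pics/z4.png

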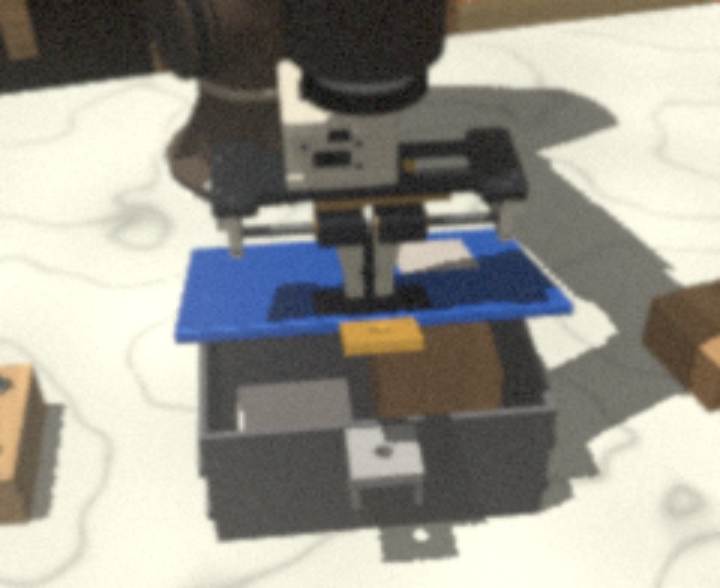

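The closed fingertips (zoom ~370,298) stand over the black pad; the lid is still open. Pushing along its arc.

Emit:
{"name": "play_rows", "arguments": {
  "motion": [
    [[0, 2, 12, -4, 0, 0, 0], [0, 2, 24, -8, 0, 0, 0], [0, 2, 36, -12, 0, 0, 0], [0, 2, 48, -15, 0, 0, 0], [0, 3, 58, -17, 0, 0, 0], [0, 3, 67, -19, 0, 0, 0], [0, 3, 74, -20, 0, 0, 0], [0, 3, 77, -20, 0, 0, 0]]
  ]
}}

```text
clock: 3.2
tcp_pos: [0.5758, -0.0264, 0.323]
eef_rot: [-0.542, -0.454, 0.455, 0.542]
ft_force: [-1.4, -0.5, 2.2]
finger_gap: 0.0001
```

```bash
python3 - <<'E'
from h import *
s=env.sense();print(s["tcp_pos"],s["finger_gap"],s["ft_force"])
E
```

```text
[ 0.57578895 -0.02639162  0.32299446] 0.0001327914400052243 [-1.43160222 -0.51426185  2.16368252]
```

Force 2.2 N: still on hinge friction. Continue until the stop is felt.

Emit:
{"name": "play_rows", "arguments": {
  "motion": [
    [[0, 0, 1.5, 0, 0, 0, 0], [0, 0, 3, 0, 0, 0, 0], [0, 0, 4, 0, 0, 0, 0], [0, 0, 5, 0, 0, 0, 0], [0, 0, 5.5, 0, 0, 0, 0], [0, 0, 6, 0, 0, 0, 0], [0, 0, 6, 0, 0, 0, 0], [0, 0, 6, 0, 0, 0, 0]]
  ]
}}

```text
clock: 4.2
tcp_pos: [0.5761, -0.0263, 0.3184]
eef_rot: [0.542, 0.455, -0.454, -0.542]
ft_force: [-2.5, -0.4, 6.6]
finger_gap: 0.0004
```

Emit:
{"name": "play_rows", "arguments": {
  "motion": [
    [[0, 0, 1, 0, 0, 0, 0], [0, 0, 2, 0, 0, 0, 0], [0, 0, 3, 0, 0, 0, 0], [0, 0, 3, 0, 0, 0, 0], [0, 0, 3, 0, 0, 0, 0], [0, 0, -20, 0, 0, 0, 0], [0, 0, -60, 0, 0, 0, 0], [0, 0, -110, 0, 0, 0, 0]]
  ]
}}

```text
clock: 5.2
tcp_pos: [0.5758, -0.0262, 0.428]
eef_rot: [-0.541, -0.454, 0.455, 0.542]
ft_force: [0.9, 0.3, 0.1]
finger_gap: 0.0002
```

```bash
python3 - <<'E'
from h import *
s=env.sense();print(s["tcp_pos"],s["finger_gap"],s["ft_force"]); snap("scene","sc2"); snap("side","si2"); snap("wrist","wr2")
v=V("sc2");cv2.imwrite("pics/z5.png",cv2.resize(np.clip(v.p[130:270,250:400]*1.8,0,255).astype(np.uint8),None,fx=4,fy=4,interpolation=cv2.INTER_CUBIC))
E
```

```text
[ 0.57580884 -0.02621741  0.42795436] 0.0001880596063723667 [0.90737486 0.29242335 0.08148701]
```

View pics/z5.png

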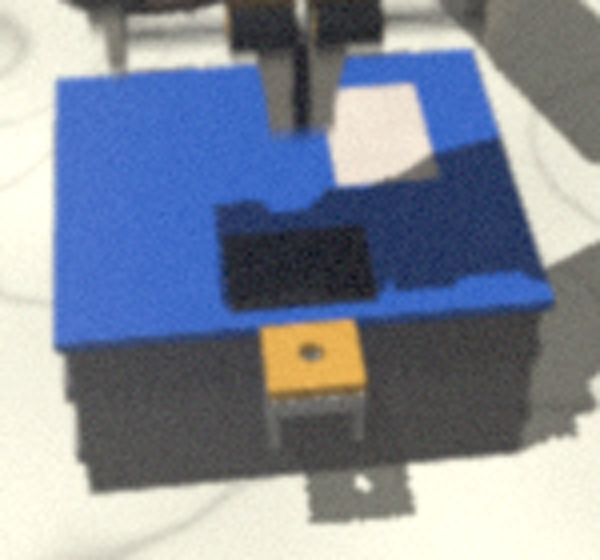

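View pics/si2.png

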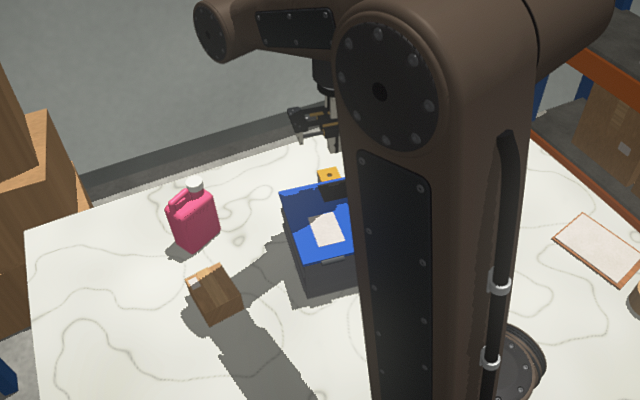

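View pics/wr2.png

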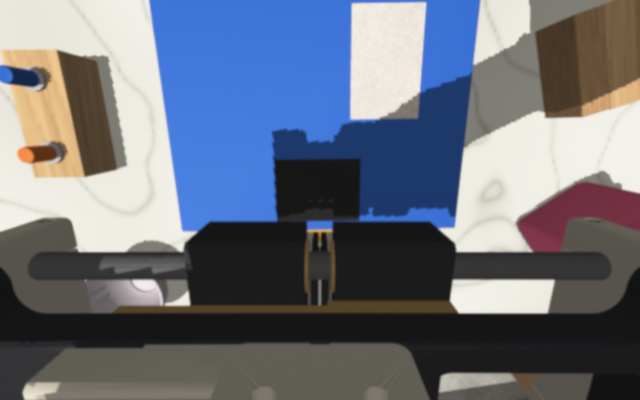

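```bash
python3 - <<'E'
from h import *
a=V("sc2"); b=V("si2")
o1,d1=a.ray([(328,218)])
z=cv2.resize(b.p[160:195,310:350],None,fx=14,fy=14,interpolation=cv2.INTER_CUBIC); cv2.imwrite("pics/z6.png",z)
print(a.plane([(328,218)],.138))
move([.70,-.028,.37],80);move([.70,-.068,.37],80)
E
```

```text
[[ 0.63410876 -0.03673424  0.138     ]]
row [  19.5   61.5 -121.5] [ 0.33 -0.    0.14]
row [ -19.9   61.4 -128.4] [ 0.33 -0.    0.14]
```

View pics/z6.png

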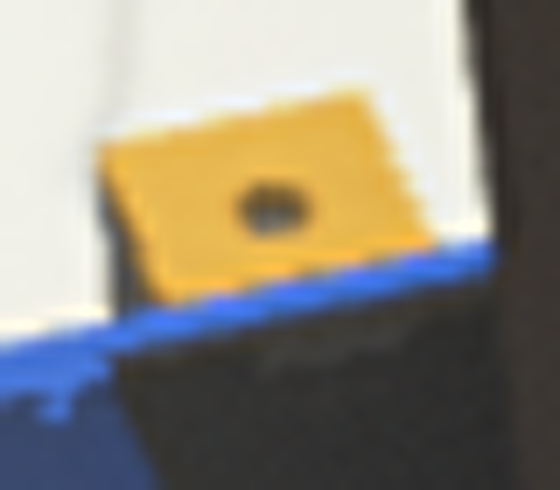

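Emit:
{"name": "play_rows", "arguments": {
  "motion": [
    [[0, 8, 0, -40, 0, 0, 0], [0, 16, 20, -80, 0, 0, 0], [0, 20, 40, -110, 0, 0, 0], [0, 20, 50, -120, 0, 0, 0], [0, 20, 58, -122, 0, 0, 0], [0, 20, 58, -122, 0, 0, 0], [0, 20, 58, -122, 0, 0, 0], [0, 20, 58, -122, 0, 0, 0]]
  ]
}}

```text
clock: 6.35
tcp_pos: [0.6993, -0.0278, 0.371]
eef_rot: [0.542, 0.455, -0.454, -0.541]
ft_force: [-0.1, 0.1, -0.5]
finger_gap: 0.0003
```

```bash
python3 - <<'E'
from h import *
snap("wrist","wr3");print(env.sense()["tcp_pos"]);move([.70,-.068,.37],80)
E
```

```text
[ 0.69933963 -0.02782529  0.37080373]
row [-39.4   0.8  -7.6] [ 0.09 -0.01  0.04]
```

View pics/wr3.png

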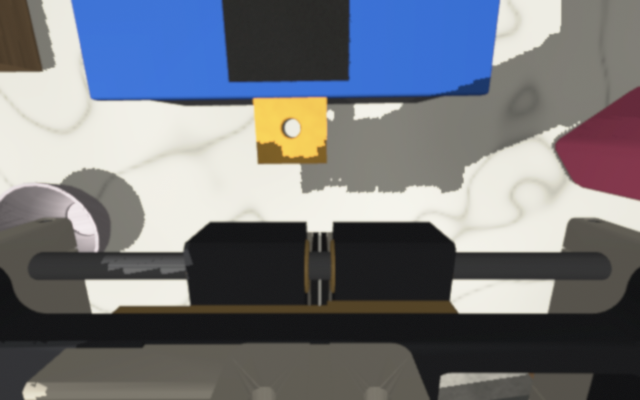

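Emit:
{"name": "play_rows", "arguments": {
  "motion": [
    [[0, -30, 0, 0, 0, 0, 0], [0, -50, 0, 0, 0, 0, 0], [0, -60, 0, 0, 0, 0, 0], [0, -60, 0, 0, 0, 0, 0], [0, -60, 0, 0, 0, 0, 0], [0, -60, 0, 0, 0, 0, 0], [0, -60, 0, 0, 0, 0, 0], [0, -60, 0, 0, 0, 0, 0]]
  ]
}}

```text
clock: 7.4
tcp_pos: [0.6892, -0.0867, 0.3696]
eef_rot: [-0.542, -0.455, 0.455, 0.542]
ft_force: [-0.6, 0.1, -0.2]
finger_gap: 0.0004
```

```bash
cat >> h.py <<'E'
def eye(v):
    h=cv2.cvtColor(v.p,cv2.COLOR_BGR2HSV); m=cv2.inRange(h,(18,130,50),(35,255,255))
    m=cv2.morphologyEx(m,cv2.MORPH_OPEN,np.ones((3,3)))
    c,hi=cv2.findContours(m,cv2.RETR_CCOMP,cv2.CHAIN_APPROX_NONE)
    best=[(cv2.contourArea(q),q) for q,k in zip(c,hi[0]) if k[3]>=0]
    a,q=max(best,key=lambda t:t[0]); (x,y),r=cv2.minEnclosingCircle(q); e=cv2.fitEllipse(q); print("eye px",e,a)
    return e[0]
E
python3 - <<'E'
from h import *
snap("wrist","wr4"); a=V("wr3");b=V("wr4")
ua,ub=eye(a),eye(b)
o1,d1=a.ray([ua]);o2,d2=b.ray([ub]);print(tri(o1,d1[0],o2,d2[0]),a.plane([ua],.138),b.plane([ub],.138))
y=V("si2"); uy=(310+273/14-.5,160+208/14-.5); o3,d3=y.ray([uy]);c=V("sc2");o4,d4=c.ray([(327.6,217.7)])
print("side/scene",tri(o3,d3[0],o4,d4[0]),y.plane([uy],.138))
print("wr+scene",tri(o1,d1[0],o4,d4[0]))
print(env.sense()["tcp_pos"]);move([.56,-.31,.37],80);move([.56,-.342,.30],80)
# tab depth
print([a.depth([(270,110)]),a.depth([(315,110)]),a.depth([(150,50)]),a.depth([(420,50)])])
E
```

```text
eye px ((291.50836181640625, 127.61051940917969), (19.314144134521484, 21.041101455688477), 179.31478881835938) 317.0
eye px ((375.33392333984375, 127.90921020507812), (18.300678253173828, 20.50895881652832), 20.455474853515625) 292.5
(array([ 0.63100927, -0.03494176,  0.13169683]), np.float64(0.00013029534462258424)) [[ 0.63103101 -0.03436374  0.138     ]] [[ 0.6308634  -0.03608984  0.138     ]]
side/scene (array([ 0.63166401, -0.03633886,  0.13609261]), np.float64(0.001101365652743941)) [[ 0.62994989 -0.03489828  0.138     ]]
wr+scene (array([ 0.63062178, -0.03558958,  0.13465607]), np.float64(0.001980273250626605))
[ 0.68922727 -0.08670982  0.3695995 ]
row [-242.3   -0.4   88.5] [-0.  0.  0.]
row [-273.9   69.6   82.9] [-0.  0.  0.]
[array([[ 0.61687599, -0.04678602,  0.13667095]]), array([[ 0.62233237, -0.01616661,  0.13749954]]), array([[ 0.56741288, -0.11484751,  0.13982519]]), array([[0.59790851, 0.05734311, 0.14030764]])]
```

View pics/wr4.png

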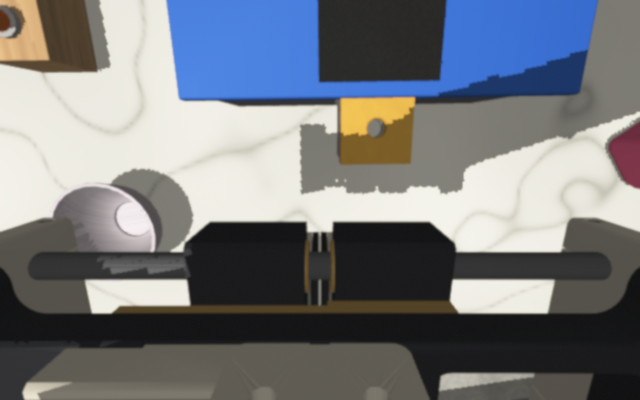

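```bash
python3 - <<'E'
from h import *
move([.5624,-.322,.327],80)
E
```

```text
row [-253.7   42.6   84. ] [-0.  0.  0.]
```

Emit:
{"name": "play_rows", "arguments": {
  "motion": [
    [[0, -50, 0, 16, 0, 0, 0], [0, -100, 0, 33, 0, 0, 0], [0, -150, 0, 50, 0, 0, 0], [0, -200, 10, 66, 0, 0, 0], [0, -240, 30, 80, 0, 0, 0], [0, -254, 42.6, 84, 0, 0, 0], [0, -254, 42.6, 84, 0, 0, 0], [0, -254, 42.6, 84, 0, 0, 0]]
  ]
}}

```text
clock: 8.45
tcp_pos: [0.5631, -0.3219, 0.3275]
eef_rot: [0.542, 0.455, -0.455, -0.541]
ft_force: [0.7, -0.2, 0.4]
finger_gap: 0.0002
```

```bash
python3 - <<'E'
from h import *
snap("wrist","wr5");print(env.sense()["tcp_pos"])
E
```

```text
[ 0.56319003 -0.3216755   0.32773215]
```

Emit:
{"name": "play_rows", "arguments": {
  "motion": [
    [[0, -30, 0, 0, 0, 0, 0], [0, -50, 0, 0, 0, 0, 0], [0, -60, 0, 0, 0, 0, 0], [0, -60, 0, 0, 0, 0, 0], [0, -60, 0, 0, 0, 0, 0], [0, -60, 0, 0, 0, 0, 0], [0, -60, 0, 0, 0, 0, 0], [0, -60, 0, 0, 0, 0, 0]]
  ]
}}

```text
clock: 9.5
tcp_pos: [0.5519, -0.3814, 0.3271]
eef_rot: [0.542, 0.455, -0.455, -0.542]
ft_force: [0.2, -0.3, -0.8]
finger_gap: 0.0001
```

```bash
python3 - <<'E'
from h import *
snap("wrist","wr6");print(env.sense()["tcp_pos"])
a=cv2.imread("pics/wr5.png")[:260];b=cv2.imread("pics/wr6.png")[:260]; cv2.imwrite("pics/p56.png",np.vstack([a,b]))
E
```

```text
[ 0.5518992  -0.3813992   0.32710767]
```

View pics/p56.png

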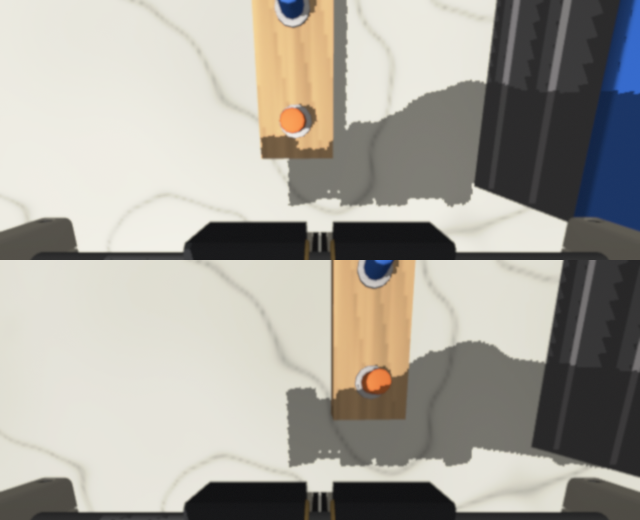

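```bash
python3 - <<'E'
from h import *
U=[]
ims=[]
for n in ("wr5","wr6"):
    v=V(n);h=cv2.cvtColor(v.p,cv2.COLOR_BGR2HSV);m=cv2.inRange(h,(3,150,90),(16,255,255)); m[200:]=0
    c=max(cv2.findContours(m,0,cv2.CHAIN_APPROX_NONE)[0],key=cv2.contourArea); e=cv2.fitEllipse(c); print(n,e,cv2.contourArea(c)); U.append(e[0])
    x,y=map(int,e[0]); z=cv2.resize(v.p[y-25:y+25,x-25:x+25],None,fx=8,fy=8,interpolation=cv2.INTER_CUBIC); ims.append(z); print("origin",x-25,y-25)
cv2.imwrite("pics/p7.png",np.hstack(ims))
E
```

```text
wr5 ((292.26483154296875, 119.7899398803711), (22.185684204101562, 24.414093017578125), 107.39645385742188) 423.5
origin 267 94
wr6 ((376.98870849609375, 121.10102081298828), (23.614782333374023, 29.015445709228516), 69.4554672241211) 533.0
origin 351 96
```

View pics/p7.png

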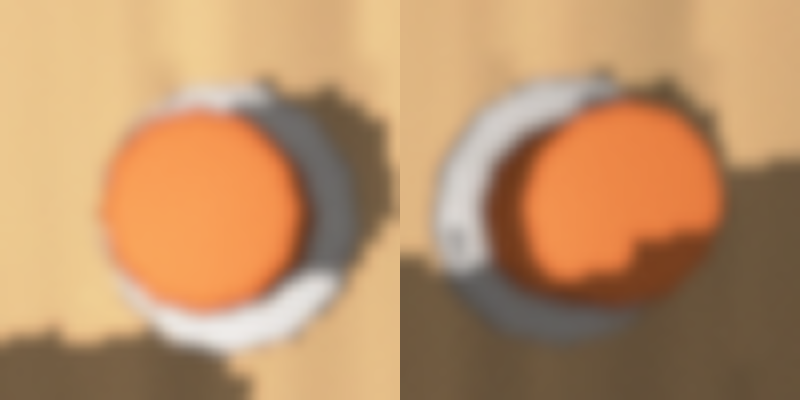

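```bash
python3 - <<'E'
from h import *
a=V("wr5");b=V("wr6")
for n,ua,ub,z in [("top",(291.9,119.6),(378.4,120.6),.095),("collar",(295.,120.6),(370.75,121.5),.065)]:
    o1,d1=a.ray([ua]);o2,d2=b.ray([ub]);print(n,tri(o1,d1[0],o2,d2[0]),a.plane([ua],z),b.plane([ub],z))
E
```

```text
top (array([ 0.48920485, -0.32750457,  0.09259278]), np.float64(9.800470518328855e-05)) [[ 0.48934755 -0.32731023  0.095     ]] [[ 0.48912699 -0.32796037  0.095     ]]
collar (array([ 0.48920068, -0.32776578,  0.06242588]), np.float64(0.00010232368393082128)) [[ 0.4893396  -0.32758181  0.065     ]] [[ 0.48912262 -0.32818929  0.065     ]]
```

```bash
python3 - <<'E'
from h import *
ims=[]
for n,(x,y) in (("wr3",(291,127)),("wr4",(375,128))):
    v=V(n); ims.append(cv2.resize(v.p[y-20:y+20,x-20:x+20],None,fx=10,fy=10,interpolation=cv2.INTER_CUBIC))
cv2.imwrite("pics/p8.png",np.hstack(ims))
move([.4892+.0,-.3277,.327],80); move([.4892,-.3277,.2465],80)
E
```

```text
row [42.   0.1 71.1] [ 0. -0. -0.]
row [42.  80.6 71.1] [ 0. -0. -0.]
```

View pics/p8.png

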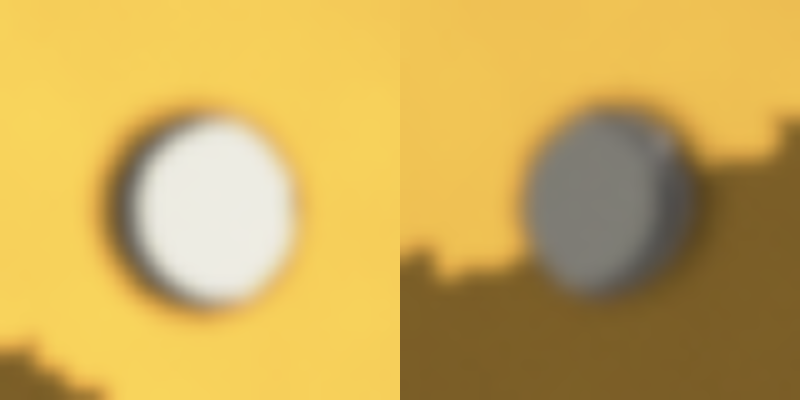

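Emit:
{"name": "play_rows", "arguments": {
  "motion": [
    [[1, 20, 0, 35, 0, 0, 0], [1, 42, 0, 71, 0, 0, 0], [1, 42, 0, 71, 0, 0, 0], [1, 42, 0, 71, 0, 0, 0], [1, 42, 10, 71, 0, 0, 0], [1, 42, 25, 71, 0, 0, 0], [1, 42, 40, 71, 0, 0, 0], [1, 42, 40, 71, 0, 0, 0]]
  ]
}}

```text
clock: 10.55
tcp_pos: [0.4887, -0.3278, 0.2847]
eef_rot: [-0.541, -0.454, 0.455, 0.543]
ft_force: [-0.1, -0.0, 0.2]
finger_gap: 0.0744
```

```bash
python3 - <<'E'
from h import *
snap("scene","sc7");snap("wrist","wr7");print(env.sense()["tcp_pos"],env.sense()["finger_gap"])
v=V("sc7");a=cv2.resize(np.clip(v.p[130:250,140:260]*1.6,0,255).astype(np.uint8),None,fx=4,fy=4,interpolation=cv2.INTER_CUBIC);cv2.imwrite("pics/p9.png",a)
move([.4892,-.3277,.2465],80)
E
```

```text
[ 0.48935264 -0.32799244  0.28665909] 0.08284218651396928
row [ 0.3 40.2  0.2] [-0.05 -0.01 -0.01]
```

View pics/p9.png

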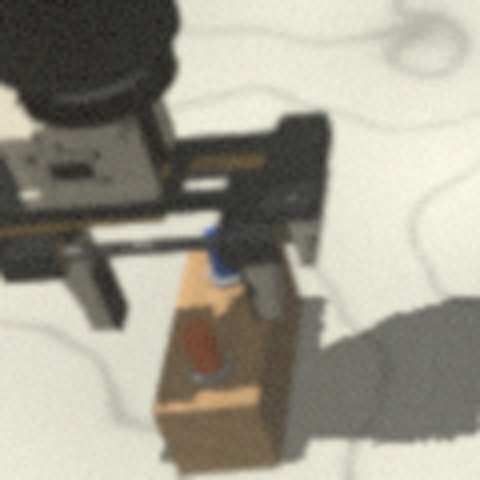

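View pics/wr7.png

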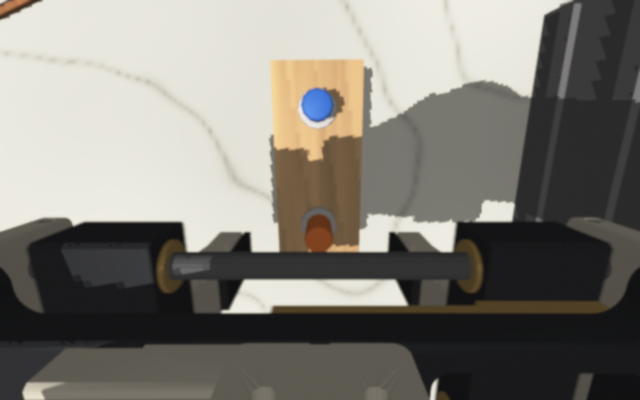

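The orange pin (wrist 319,235) is centred between the open fingers. Descending.

Emit:
{"name": "play_rows", "arguments": {
  "motion": [
    [[1, 0, 8, 0, 0, 0, 0], [1, 0, 16, 0, 0, 0, 0], [1, 0, 24, 0, 0, 0, 0], [1, 0, 32, 0, 0, 0, 0], [1, 0, 38, 0, 0, 0, 0], [1, 0, 39, 0, 0, 0, 0], [1, 0, 39, 0, 0, 0, 0], [1, 0, 39, 0, 0, 0, 0]]
  ]
}}

```text
clock: 11.65
tcp_pos: [0.4893, -0.3279, 0.2484]
eef_rot: [0.542, 0.455, -0.454, -0.542]
ft_force: [-0.5, -0.1, -0.1]
finger_gap: 0.0877
```

```bash
python3 - <<'E'
from h import *
print(env.sense()["tcp_pos"],env.sense()["ft_force"])
E
```

```text
[ 0.48934785 -0.32790139  0.2483573 ] [-0.48016821 -0.06168284 -0.13219001]
```

Tips at z≈0.070, just above the collar. Close.

Emit:
{"name": "play_rows", "arguments": {
  "motion": [
    [[0, 0, 1, 0, 0, 0, 0], [0, 0, 1, 0, 0, 0, 0], [0, 0, 1, 0, 0, 0, 0], [0, 0, 1, 0, 0, 0, 0], [0, 0, 1, 0, 0, 0, 0], [0, 0, 1, 0, 0, 0, 0], [0, 0, 1, 0, 0, 0, 0], [0, 0, 1, 0, 0, 0, 0]]
  ]
}}

```text
clock: 12.65
tcp_pos: [0.4892, -0.3279, 0.2471]
eef_rot: [0.542, 0.454, -0.454, -0.542]
ft_force: [0.0, 0.4, -0.4]
finger_gap: 0.0173
```

```bash
python3 - <<'E'
from h import *
s=env.sense();print(s["tcp_pos"],s["ft_force"],s["wrist_torque"],s["finger_gap"])
E
```

```text
[ 0.48922258 -0.32787985  0.24707086] [ 0.00446487  0.37125179 -0.38688819] [-0.15628297 -0.0010639  -0.05441926] 0.01729149242577321
```

Emit:
{"name": "play_rows", "arguments": {
  "motion": [
    [[0, 0, -10, 0, 0, 0, 0], [0, 0, -30, 0, 0, 0, 0], [0, 0, -55, 0, 0, 0, 0], [0, 0, -80, 0, 0, 0, 0], [0, 0, -110, 0, 0, 0, 0], [0, 0, -140, 0, 0, 0, 0], [0, 0, -155, 0, 0, 0, 0], [0, 0, -158, 0, 0, 0, 0]]
  ]
}}

```text
clock: 13.65
tcp_pos: [0.4892, -0.3278, 0.4059]
eef_rot: [0.542, 0.455, -0.454, -0.541]
ft_force: [-0.4, 0.7, -1.6]
finger_gap: 0.0171
```

```bash
python3 - <<'E'
from h import *
s=env.sense();print(s["tcp_pos"],s["ft_force"],s["finger_gap"])
move([.631,-.0354,.40],80)
E
```

```text
[ 0.48917566 -0.3277791   0.40588929] [-0.37293873  0.74641512 -1.62862584] 0.017126109609003553
row [312.6   6.  -88.8] [ 0.09 -0.02  0.  ]
```

Emit:
{"name": "play_rows", "arguments": {
  "motion": [
    [[0, 40, 0, -12, 0, 0, 0], [0, 95, 0, -27, 0, 0, 0], [0, 150, 0, -43, 0, 0, 0], [0, 205, 0, -58, 0, 0, 0], [0, 260, 0, -74, 0, 0, 0], [0, 300, 0, -85, 0, 0, 0], [0, 312.6, 3, -88.8, 0, 0, 0], [0, 312.6, 5, -88.8, 0, 0, 0]]
  ]
}}

```text
clock: 14.65
tcp_pos: [0.631, -0.0348, 0.3983]
eef_rot: [-0.541, -0.454, 0.456, 0.542]
ft_force: [-0.0, -0.2, -1.2]
finger_gap: 0.0171
```

```bash
python3 - <<'E'
from h import *
snap("scene","sc10");snap("side","si10");s=env.sense();print(s["tcp_pos"],s["finger_gap"])
move([.631,-.0354,.40],80)
v=V("sc10");w=V("si10")
a=cv2.resize(np.clip(v.p[170:250,290:365]*1.5,0,255).astype(np.uint8),None,fx=5,fy=5,interpolation=cv2.INTER_CUBIC)
b=cv2.resize(w.p[120:200,290:365],None,fx=5,fy=5,interpolation=cv2.INTER_CUBIC)
cv2.imwrite("pics/p10.png",np.hstack([a,b]))
E
```

```text
[ 0.6305281  -0.0361626   0.39903073] 0.017323142747093796
row [ 0.8 -1.  -0.3] [-0.1  -0.05 -0.04]
```

View pics/p10.png

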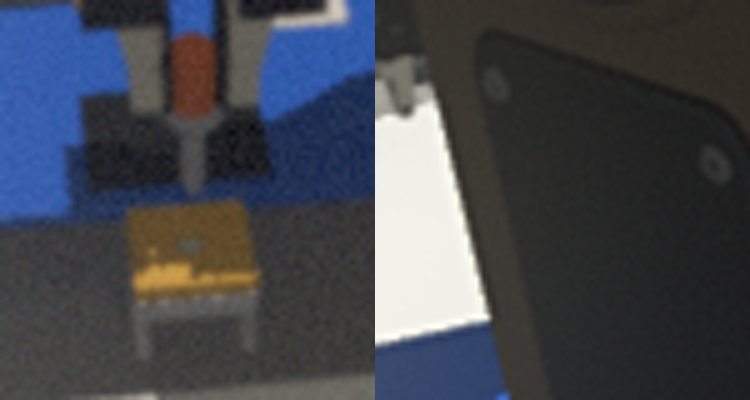

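```bash
python3 - <<'E'
from h import *
v=V("sc10"); s=env.sense();z=s["tcp_pos"][2]-.1871-.045
f=lambda x,y:(290+x/5-.4,170+y/5-.4)
print(s["tcp_pos"],"tip",v.plane([f(193,192)],z),"eye",v.plane([f(188,245)],.138))
E
```

```text
[ 0.6305281  -0.0361626   0.39903073] tip [[ 0.63287288 -0.03594311  0.16693073]] eye [[ 0.63526245 -0.03880278  0.138     ]]
```

Emit:
{"name": "play_rows", "arguments": {
  "motion": [
    [[0, 0, 5, -1, 0, 0, 0], [0, 0, 10, -1, 0, 0, 0], [0, 0, 15, -1, 0, 0, 0], [0, 0, 20, -1, 0, 0, 0], [0, 0, 24, -1, 0, 0, 0], [0, 0, 24, -1, 0, 0, 0], [0, 0, 24, -1, 0, 0, 0], [0, 0, 24, -1, 0, 0, 0]]
  ]
}}

```text
clock: 15.75
tcp_pos: [0.6321, -0.0356, 0.3763]
eef_rot: [0.542, 0.455, -0.454, -0.542]
ft_force: [-0.4, 0.2, -0.8]
finger_gap: 0.0173
```

```bash
python3 - <<'E'
from h import *
snap("scene","sc11");s=env.sense();print(s["tcp_pos"],s["ft_force"])
v=V("sc11")
a=cv2.resize(np.clip(v.p[185:240,300:355]*2.,0,255).astype(np.uint8),None,fx=10,fy=10,interpolation=cv2.INTER_CUBIC)
cv2.imwrite("pics/p11.png",a)
E
```

```text
[ 0.63208897 -0.03558609  0.37628205] [-0.07495733  0.28415219 -1.68043886]
```

View pics/p11.png

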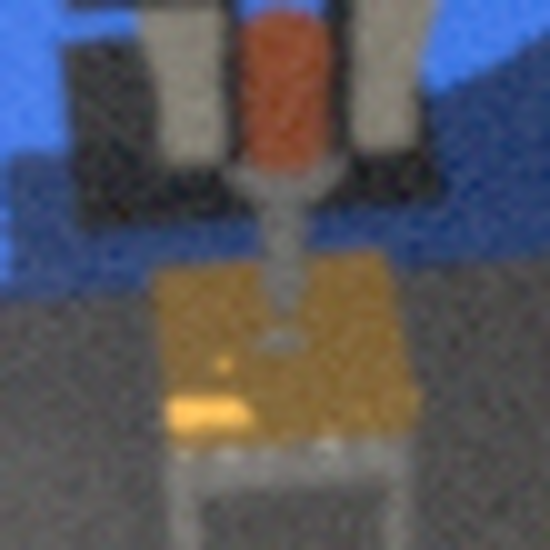

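```bash
python3 - <<'E'
from h import *
v=V("sc11")
f=lambda x,y:(300+x/10-.45,185+y/10-.45)
z=.37628-.2321
print("tip",z,v.plane([f(286,310)],z),"eye",v.plane([f(280.5,336)],.138), v.plane([(327.6,217.7)],.138))
E
```

```text
tip 0.14418 [[ 0.63294421 -0.03607263  0.14418   ]] eye [[ 0.63428225 -0.03765377  0.138     ]] [[ 0.633069   -0.03730666  0.138     ]]
```

Emit:
{"name": "play_rows", "arguments": {
  "motion": [
    [[0, -0.8, 0, -0.3, 0, 0, 0], [0, -0.8, 2, -0.3, 0, 0, 0], [0, -0.8, 4, -0.3, 0, 0, 0], [0, -0.8, 6, -0.3, 0, 0, 0], [0, -0.8, 8, -0.3, 0, 0, 0], [0, -0.8, 10, -0.3, 0, 0, 0], [0, -0.8, 12, -0.3, 0, 0, 0], [0, -0.8, 12, -0.3, 0, 0, 0]]
  ]
}}

```text
clock: 16.8
tcp_pos: [0.6321, -0.0365, 0.3638]
eef_rot: [-0.542, -0.454, 0.455, 0.542]
ft_force: [0.1, 0.0, -1.2]
finger_gap: 0.0171
```

```bash
python3 - <<'E'
from h import *
s=env.sense();print(s["tcp_pos"],s["ft_force"],s["wrist_torque"])
E
```

```text
[ 0.63212973 -0.03647841  0.36384379] [ 0.08361653  0.00734836 -1.18731632] [-0.05802703 -0.00324874 -0.00994841]
```

Tip 6 mm inside with no force. Continue.

Emit:
{"name": "play_rows", "arguments": {
  "motion": [
    [[0, 0, 2, 0, 0, 0, 0], [0, 0, 4, 0, 0, 0, 0], [0, 0, 6, 0, 0, 0, 0], [0, 0, 8, 0, 0, 0, 0], [0, 0, 10, 0, 0, 0, 0], [0, 0, 12, 0, 0, 0, 0], [0, 0, 12, 0, 0, 0, 0], [0, 0, 12, 0, 0, 0, 0]]
  ]
}}

```text
clock: 17.8
tcp_pos: [0.6322, -0.0365, 0.352]
eef_rot: [-0.542, -0.454, 0.454, 0.542]
ft_force: [0.1, 0.2, -0.9]
finger_gap: 0.017
```

```bash
python3 - <<'E'
from h import *
s=env.sense();print(s["tcp_pos"],s["ft_force"],s["wrist_torque"])
E
```

```text
[ 0.63218173 -0.03648147  0.3520419 ] [ 0.08356227  0.24394816 -0.90189587] [ 0.00200092  0.13450167 -0.01480829]
```

Emit:
{"name": "play_rows", "arguments": {
  "motion": [
    [[0, 0, 4, 0, 0, 0, 0], [0, 0, 8, 0, 0, 0, 0], [0, 0, 12, 0, 0, 0, 0], [0, 0, 16, 0, 0, 0, 0], [0, 0, 20, 0, 0, 0, 0], [0, 0, 23, 0, 0, 0, 0], [0, 0, 25, 0, 0, 0, 0], [0, 0, 25, 0, 0, 0, 0]]
  ]
}}

```text
clock: 18.8
tcp_pos: [0.6322, -0.0365, 0.3268]
eef_rot: [-0.542, -0.454, 0.454, 0.542]
ft_force: [-0.9, 0.6, -2.0]
finger_gap: 0.0175
```

```bash
python3 - <<'E'
from h import *
s=env.sense();print(s["tcp_pos"],s["ft_force"],s["wrist_torque"])
E
```

```text
[ 0.63216178 -0.03648107  0.32684909] [-0.87600884  0.63697888 -2.02266551] [-0.01436765  0.26951519 -0.06473831]
```

Emit:
{"name": "play_rows", "arguments": {
  "motion": [
    [[0, 0, 0.5, 0, 0, 0, 0], [0, 0, 1, 0, 0, 0, 0], [0, 0, 1.5, 0, 0, 0, 0], [0, 0, 2, 0, 0, 0, 0], [0, 0, 2.5, 0, 0, 0, 0], [0, 0, 3, 0, 0, 0, 0], [0, 0, 3, 0, 0, 0, 0], [0, 0, 3, 0, 0, 0, 0]]
  ]
}}

```text
clock: 19.8
tcp_pos: [0.6321, -0.0365, 0.325]
eef_rot: [0.542, 0.455, -0.454, -0.541]
ft_force: [-4.2, 1.3, 6.5]
finger_gap: 0.0172
```

```bash
python3 - <<'E'
from h import *
s=env.sense();print(s["tcp_pos"],s["ft_force"],s["wrist_torque"])
E
```

```text
[ 0.63211437 -0.03648616  0.32498835] [-4.19175563  1.34359464  6.49463571] [ 0.40539397  1.57941629 -0.01615518]
```

Stop felt at TCP z=0.325, the predicted seat (0.3251), with +6.5 N. Release and retreat upward.

Emit:
{"name": "play_rows", "arguments": {
  "motion": [
    [[0.5, 0, 0, 0, 0, 0, 0], [0.6, 0, 0, 0, 0, 0, 0], [0.6, 0, -1, 0, 0, 0, 0], [0.6, 0, -1, 0, 0, 0, 0], [0.6, 0, -10, 0, 0, 0, 0], [0.6, 0, -40, 0, 0, 0, 0], [0.6, 0, -80, 0, 0, 0, 0], [0.6, 0, -120, 0, 0, 0, 0]]
  ]
}}

```text
clock: 20.8
tcp_pos: [0.6321, -0.0365, 0.446]
eef_rot: [0.542, 0.455, -0.454, -0.542]
ft_force: [1.3, -0.4, -0.5]
finger_gap: 0.0526
```

```bash
python3 - <<'E'
from h import *
s=env.sense();print(s["tcp_pos"],s["ft_force"],s["finger_gap"])
move([.70,-.05,.44],80)
E
```

```text
[ 0.63207403 -0.03654182  0.44597664] [ 1.26291683 -0.3675458  -0.45100767] 0.05262981089227445
row [ -1.4   6.  -69.2] [ 0.03 -0.01  0.  ]
```

Now move so the wrist camera sees the pin, and check.

Emit:
{"name": "play_rows", "arguments": {
  "motion": [
    [[0.6, 0, 0, -30, 0, 0, 0], [0.6, 0, 0, -60, 0, 0, 0], [0.6, 0, 0, -80, 0, 0, 0], [0.6, 0, 15, -80, 0, 0, 0], [0.6, 0, 30, -80, 0, 0, 0], [0.6, 0, 40, -80, 0, 0, 0], [0.6, 0, 40, -80, 0, 0, 0], [0.6, 0, 40, -80, 0, 0, 0]]
  ]
}}

```text
clock: 21.8
tcp_pos: [0.7109, -0.0503, 0.4048]
eef_rot: [0.542, 0.455, -0.454, -0.541]
ft_force: [0.3, 0.8, -0.2]
finger_gap: 0.0525
```

```bash
python3 - <<'E'
from h import *
snap("wrist","wr12");snap("scene","sc12");snap("side","si12")
v=V("sc12");a=cv2.resize(np.clip(v.p[140:260,250:400]*1.7,0,255).astype(np.uint8),None,fx=5,fy=5,interpolation=cv2.INTER_CUBIC);cv2.imwrite("pics/p12.png",a)
w=V("wr12");h=cv2.cvtColor(w.p,cv2.COLOR_BGR2HSV)
m=cv2.inRange(h,(3,150,90),(14,255,255));m[215:]=0;y,x=np.nonzero(m);print(x.mean(),y.mean(),len(x))
D=w.depth(np.c_[x,y]);print("handle top z",np.percentile(D[:,2],[50,90,97]),D.mean(0))
for uv in [(150,40),(450,40),(200,80)]: print(uv,w.depth([uv]))
E
```

```text
319.6926406926407 107.18614718614718 462
handle top z [0.17243013 0.17342597 0.17388238] [ 0.63254758 -0.03531666  0.17245555]
(150, 40) [[ 0.56161343 -0.15128355  0.14012463]]
(450, 40) [[0.60046551 0.06934003 0.13952176]]
(200, 80) [[ 0.59477543 -0.12245124  0.13952929]]
```

View pics/p12.png

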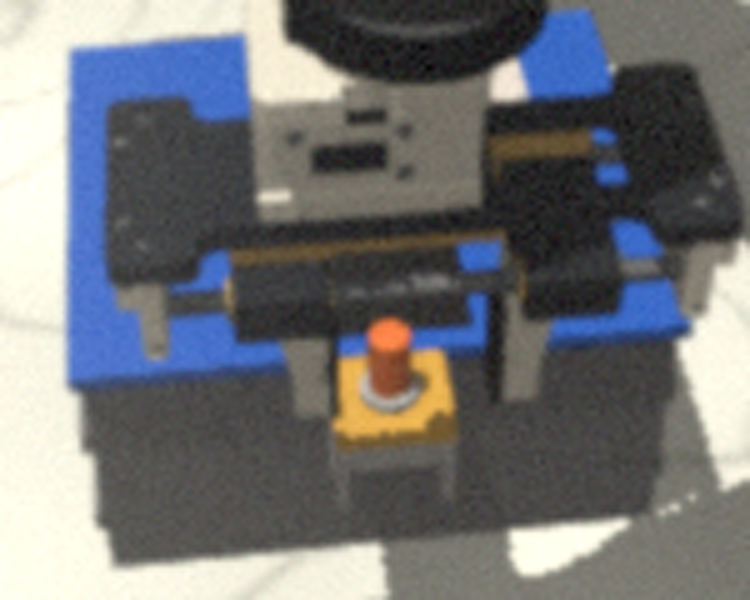

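View pics/wr12.png

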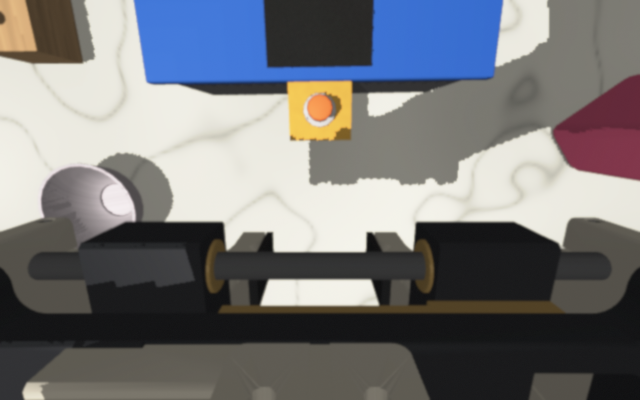

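View pics/sc12.png

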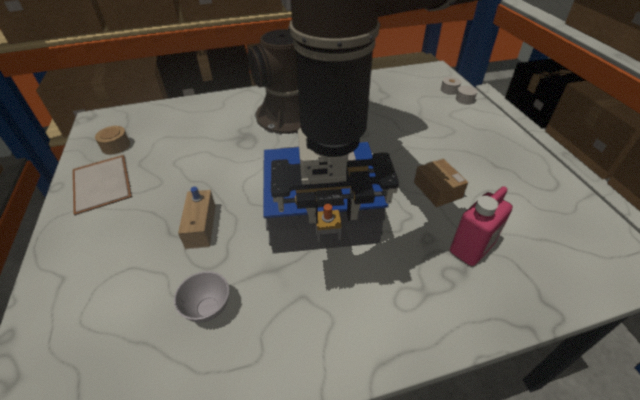

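The orange pin sits upright with its collar on the tab (wrist 320,107). Handle top is at z≈0.1725 (expected 0.173) and the lid top at 0.140. The blue pin, carton, jug and pot are where they were.

```bash
python3 -c "
from plant import env
print(env.hand_in())"
```

```text
the job is handed in; nothing more can be done
None
```

The lid is fully shut and the orange pin is through the eye and the catch, with its collar on the tab. I handed the job in at about 22 s of the 64 s allowed.

**What I did**
- **Lid:** I pushed the black pad down along its arc with closed fingers until it hit its stop, at 6.6 N, then pressed slightly further.
- **Pin:** I gripped the orange pin by its handle, lifted it out and lowered it through both holes with no noticeable contact force. It stopped at 6.5 N, 0.1 mm from the computed seating height.

**Last checks**
- **Lid height:** its top read 140 mm at three points, which is level and shut.
- **Pin height:** its handle top read about 172.5 mm against 173 mm expected, with the collar visible on the tab.
- **Everything else:** the blue pin, carton, jug and pot looked unmoved in the scene picture, and the gripper was clear of everything.

**What disagreed**
- **Eye position:** the scene and wrist cameras put the eye 2–3 mm apart. I took a compromise and corrected by about 1 mm just above the tab.
- **Wrist heights:** the first two-view wrist measurement of the eye read about 6 mm low. Finer edge readings would bring that to roughly 2.5 mm, similar to the pin's. I used the text's heights, which agreed with where the fingers touched the lid.
- **Side camera:** I could not use it to check the insertion because the arm blocked its view.

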